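Shingle the shade tiles in the reading tray and square them up

ROBOT

A 6-joint arm with a two-finger parallel gripper is mounted at the origin on the work surface. World frame = base frame: x ahead of the robot, y to its left, z up, the work surface at z = 0. Lengths are in mm, angles in rad, forces in N, time in s.
With the tool pointing down it reaches from about 300 to 775 mm from the base axis. Payload 14.6 kg.
Tool frame: the origin (TCP) lies between the finger pads; the fingertips stand ahead of it and the grasp point (between the pads) lies 6 mm ahead of it (tip_reach is the y of the fingertips in the tool frame, in mm); y points along the fingers, x is the direction in which the jaws open and shut, and the axes are right-handed (so a half turn about y gives the same grasp; the last joint's range is limited). The gripper opens to 94 mm and grips with 3 to 60 N. Pads are 16 mm wide; open, the fingers measure 119 mm over their backs; the gripper's body (75 mm by 177 mm) begins 78 mm behind the grasp point.
Start: joints at [1.121, 0.3, 1.521, -0, 1.321, -0.067], TCP at [205.432, 510.183, 230.446] pointing down, gripper open.
Joint ranges: [-3.03, 3.03], [-0.79, 2.21], [0.23, 2.52], [-1.04, 4.18], [0, 3.07], [-2.55, 2.55]. Speed limits (rad/s): [2.22, 2.22, 2.57, 3.14, 3.14, 3.14].

INTERFACE

Orientations are given as a unit quaternion [w, x, y, z].
In Python, from rig import read_state, camera, close_job, tip_reach gives the robot as it stands.
- The arm moves only by the tool send_rows, never from a script. Its argument "moves" is a list of rows, each a list of 2 entries, a list of its own where there are three numbers: the shift along the world's x, y, z in mm, then the turn, a rotation vector about the world's x, y, z in degrees. In form: [[[dx, dy, dz], [wx, wy, wz]], ...]. A call has 1 to 20 rows; each row shifts and turns the commanded pose from where the row before left it; what a row does not reach is not made up. A row lasts 1/8 s, in which the tool goes at most 62.5 mm and 10.7 degrees, less where a joint would pass 70% of its speed; a pose out of reach is approached as far as the arm can. A call with a gripper value outside its range is refused whole. "claw" is the finger opening in mm, from 0 to 94, set as the call begins (left out, the last holds). The fingers move at their own pace and stop on an object; "force" is the grip in N (left out, the last holds). Time passes only in rows, so rows that do not move let the fingers close. It gives the time, the measured TCP pose, the force and the opening at its end, in the units of the state.
- read_state(): the state, without advancing time (a new reading comes with each control period).
- camera(name): name is "scene" or "top" or "wrist"; returns a dict with "img" (384x512x3 uint8, red, green, blue), "range_z" (384x512 float32, mm along the optical axis (not along the pixel's ray), 0 where there is no reading), "vertical_fov" (degrees; the focal length in pixels is half the picture's height over the tangent of half this angle, whatever the lens; pixels are square), "cx", "cy" (the principal point, pixels), "k1" (the pictures are not rectified: a ray, as slopes to the right and down, at radius r is drawn at 1 + k1 r^2 times it, then the intrinsics apply), "position" and "rotation" of the camera in the world. Camera axes: x right, y up, looking along -z (the intrinsics and any distortion apply to the point x, -y, -z); pixel columns grow to the right and rows downward; lengths in mm; the calibration is good to about 2 mm. A picture is of the moment at which its call begins.
- close_job(): hands the job in, once; it reports no verdict.
The state is a dict: "time_s": time; "q": joint angles; "dq": joint speeds; "joint_efforts": joint torques, N m; "position": TCP position; "tool_rot": TCP orientation; "force": force on the tool from outside, world axes, zero at the start; "wrist_torque": the same for the moment, N m; "gripper_width": finger opening in mm.
Only numpy, scipy, OpenCV 4.12 (cv2) and the standard library are available. Lean on these libraries where they do the work, as an engineer would, in place of code of your own. Each camera call takes 0.05 s, during which the arm holds its last target. There are 200 camera calls.

TASK

Lay the three shade tiles lengthwise in the tray like roof shingles: first the light tile with its upper end up on the blue ledge, within a centimetre of the head fence, then the middle brown one and last the dark one, each with its upper end lying on the one before, covering about a third of it, and its lower end down on the tray floor. Set them down gently without dropping them, and when all three lie there, push the orange bar by its black paddle until it presses the tiles flush and square against the long fence, and leave it there. Do not disturb the bottles and other things on the bench.

Things in the scene. Friction and masses are not known exactly. Their poses are not given: they have to be found in the camera images.
- tray: fixed aluminium tray, base 140 (x) x 206 (y) x 4 thick, so its floor is 4 above the bench; origin at the centre of the base's underside, on the bench; z up. The row of tiles runs from the head fence (+y end) towards -y, that end being open; the tiles' long sides lie along y. Covering 24 each, tiles slope 0.17 rad with the +y end up, centres 46 apart.
- long_fence (a point): middle of the top inner edge of the dark long fence, which stands all along the tray's +x edge: inner face at tray x = +62, y = 0; its top is 28 above the bench, 8 thick.
- ledge (a point): middle of the top front edge (the edge away from the head fence) of the flat blue ledge, at tray x = 8, y = 67, 12 above the bench (8 above the tray floor). The ledge reaches from tray y = 67 to 95 and x = -46 to 62; at y = 95 stands the inner face of the dark head fence, top 28 above the bench.
- bar (a joint): travel (m) of the orange squaring bar along the tray's +x to the long fence; it starts at 0 to 0.010, stays where left, and reads 0.064 with the tiles flush. At 0 its inner face is at tray x = -48, 110 from the fence. Sliding it takes 1.2 N, some 2 N more with tiles. It is 12 thick, spans tray y = -75 to 91, top 27 above the bench.
- bar_paddle (a point): centre of the black upright paddle on the bar, at tray y = 0 (moves with the bar; axes as the tray's): 10 thick (x) x 40 wide (y), rising from the bar's top, 27 above the bench, to 57; the point is 42 above the bench and 6 behind (-x of) the bar's inner face. Can be pushed from behind or pinched.
- tile_light_c (a point): glazed ceramic shade tile lying flat on the bench: a plain rectangular slab of pale ivory, 46 wide (its own x) x 70 long (its own y) x 8 thick, about 60 g, the same either way round. The point is its centre, half-way up (4 above the bench).
- tile_mid_c (a point): glazed ceramic shade tile lying flat on the bench: a plain rectangular slab of middle brown (tan), 46 wide (its own x) x 70 long (its own y) x 8 thick, about 60 g, the same either way round. The point is its centre, half-way up (4 above the bench).
- tile_dark_c (a point): glazed ceramic shade tile lying flat on the bench: a plain rectangular slab of very dark brown, 46 wide (its own x) x 70 long (its own y) x 8 thick, about 60 g, the same either way round. The point is its centre, half-way up (4 above the bench).
- pot_red: bystander, leave alone: small white pot with red screw cap, 52 dia x 55 high; origin at the centre of its underside.
- vial_amber: bystander, leave alone: amber vial, 28 dia x 60 high; origin at the centre of its underside.
- tub_white: bystander, leave alone: white jar, 60 dia x 70 high; origin at the centre of its underside.
- weight: bystander, leave alone: brass 100 g check weight, 26 dia x 36 high; origin at the centre of its underside.
- scoop: bystander, leave alone: steel lab scoop 160 long, lying; origin at the centre of its underside.
- beaker: bystander, leave alone: glass beaker, 70 dia x 80 high; origin at the centre of its underside.
- dropper: bystander, leave alone: amber dropper bottle with black cap, 38 dia x 90 high; origin at the centre of its underside.
Things that resemble listed ones, but are neither listed nor needed, are in the scene too. Of the things like the part that bears tile_light_c, leave any that is green; of the rest the smaller one is meant.

How it is judged (in metres and radians):
On the way, in this order (a step that is already met when the one before it is completed fails the run):
1. the light tile lies released in the tray, lengthwise, upper end on the ledge by the head fence, lower end on the floor (angle between tile_light_c's own z axis and vertical between 0.1 and 0.25 rad and z of tile_light_c in the frame of tray between 0.009 and 0.02 m and angle between the x axis of tile_light_c and the x axis of tray, either way round below 0.12 rad and x of tile_light_c in the frame of tray between -0.03 and 0.045 m and contact force between the fingers and tile_light below 0.5 N and y of tile_light_c in the frame of tray between 0.047 and 0.066 m), for 0.2 s.
2. the middle brown tile lies released, sloping, upper end on the light one (all of step 1 and angle between tile_mid_c's own z axis and vertical between 0.1 and 0.25 rad and z of tile_mid_c in the frame of tray between 0.009 and 0.02 m and angle between the x axis of tile_mid_c and the x axis of tray, either way round below 0.12 rad and x of tile_mid_c in the frame of tray between -0.03 and 0.045 m and contact force between the fingers and tile_mid below 0.5 N and y of tile_mid_c in the frame of tray between -0.01 and 0.027 m and distance between tile_mid_c and tile_light_c between 0.039 and 0.056 m), for 0.2 s.
3. the dark tile lies released, sloping, upper end on the middle one (all of step 2 and angle between tile_dark_c's own z axis and vertical between 0.1 and 0.25 rad and z of tile_dark_c in the frame of tray between 0.009 and 0.02 m and angle between the x axis of tile_dark_c and the x axis of tray, either way round below 0.12 rad and x of tile_dark_c in the frame of tray between -0.03 and 0.045 m and contact force between the fingers and tile_dark below 0.5 N and y of tile_dark_c in the frame of tray between -0.066 and -0.012 m and distance between tile_dark_c and tile_mid_c between 0.039 and 0.056 m), for 0.2 s.
4. the bar is pushed home and all three tiles are flush and square against the long fence (all of step 3 and value of joint bar above 0.06 m and x of each of tile_light_c, tile_mid_c, tile_dark_c in the frame of tray above 0.036 m and angle between the x axis of each of tile_light_c, tile_mid_c, tile_dark_c and the x axis of tray, either way round below 0.07 rad and linear speed of each of tile_light, tile_mid, tile_dark below 0.02 m/s), for 0.2 s.
At the end, for the whole second after the job is handed in: Tiles at rest, released, light-mid-dark from the head fence: sloping 0.10-0.25 rad, light one's end under about 13 mm from the head fence, centres 39-56 mm apart, lower ends on the floor, each within 3 mm of the long fence and turned under 0.07 rad; bar joint over 0.060 (all of step 4); the robot touches nothing.
It fails at once if a tile is dropped or thrown (moves faster than 0.8 m/s while not held) ((linear speed of tile_light above 0.8 m/s and contact force between the fingers and tile_light below 0.1 N) or (linear speed of tile_mid above 0.8 m/s and contact force between the fingers and tile_mid below 0.1 N) or (linear speed of tile_dark above 0.8 m/s and contact force between the fingers and tile_dark below 0.1 N)).
It fails at once if a bystander on the bench is moved more than 30 mm (distance of any of pot_red, vial_amber, tub_white, weight, scoop, beaker, dropper from where it was at the start of the episode above 0.03 m).
It also fails if it takes over 72 s, if anything falls off the work surface, if the arm or the gripper's body presses on something with over 40 N, if the wrist force passes 120 N, or if a joint passes its speed limit or range.

## Working session

There is one attempt and no reset: what is moved stays moved. The work goes in short steps, Python scripts to look and compute and a tool call to move; the robot and the scene stay as the last step left them, time stands still between calls to the robot, and variables do not carry over. Pictures are saved under pics/ and viewed, about 8 in all and at most 12, crops included, and the job is handed in when it is done.

Besides the shell and the picture viewer there is one more tool, called after ">>>" as name(argument=value, ...), one argument or row to a line, values as JSON. send_rows: Moves the arm, as the interface text tells. Its arguments: {"type":"object","properties":{"moves":{"type":"array","items":{"type":"array"}},"claw":{"type":"number"},"force":{"type":"number"}},"required":["moves"]}

```bash
ls; mkdir -p pics; cat > h.py <<'E'
import numpy as np, cv2
from rig import *
def K(c):
    h=c["img"].shape[0]; f=h/2/np.tan(np.radians(c["vertical_fov"])/2); return f
def R(c):
    r=np.array(c["rotation"],float)
    if r.shape==(3,3): return r
    from scipy.spatial.transform import Rotation
    return Rotation.from_quat(np.r_[r[1:],r[0]]).as_matrix()
def rays(c,uv):
    f=K(c); uv=np.atleast_2d(np.array(uv,float))
    Kc=np.array([[f,0,c["cx"]],[0,f,c["cy"]],[0,0,1]])
    n=cv2.undistortPoints(uv[:,None,:],Kc,np.array([c["k1"],0,0,0,0.]))[:,0]
    return np.c_[n[:,0],-n[:,1],-np.ones(len(n))]
def plane(c,uv,z):
    d=rays(c,uv)@R(c).T; p=np.array(c["position"],float)
    return p+d*((z-p[2])/d[:,2])[:,None]
def cloud(c):
    h,w=c["range_z"].shape; u,v=np.meshgrid(np.arange(w),np.arange(h))
    d=rays(c,np.c_[u.ravel(),v.ravel()])*c["range_z"].ravel()[:,None]
    return (d@R(c).T+np.array(c["position"])).reshape(h,w,3)
def proj(c,P):
    q=(np.atleast_2d(P)-np.array(c["position"]))@R(c); n=np.c_[q[:,0],-q[:,1]]/-q[:,2:]
    r2=(n**2).sum(1,keepdims=True); return n*(1+c["k1"]*r2)*K(c)+[c["cx"],c["cy"]]
def save(name,img,s=1): cv2.imwrite("pics/"+name+".png",cv2.resize(img[...,::-1],None,fx=s,fy=s,interpolation=cv2.INTER_CUBIC))
E
python3 - <<'E'
from h import *
print(tip_reach, read_state())
for n in("top","scene"):
    c=camera(n); save(n,c["img"],1.5 if n=="top" else 1.5); np.save(n+".npy",c,allow_pickle=True)
    print(n,c["position"],c["rotation"],c["vertical_fov"],c["k1"],c["cx"],c["cy"],c["range_z"].min(),c["range_z"].max())
E
```

```text
pics
25.0 {'time_s': 0.0, 'q': array([ 1.12138799e+00,  3.00461386e-01,  1.52157577e+00, -2.15564950e-05,
        1.32067694e+00, -6.66028088e-02]), 'dq': array([-0.00215867,  0.00142911,  0.00027535, -0.00106036, -0.00108122,
       -0.00031132]), 'joint_efforts': array([-2.68998869e-03, -5.31814528e+01, -3.52724004e+01,  7.07170763e-02,
        2.43768393e-02, -1.83145171e-04]), 'position': array([205.34854365, 509.98275897, 229.89388477]), 'tool_rot': array([-0.58578021,  0.58619206,  0.39541366, -0.39609146]), 'force': array([-0.10106683, -0.77512551, -0.23345834]), 'wrist_torque': array([-0.00995598,  0.01110192,  0.00486386]), 'gripper_width': 93.9237965888248}
top [ 400.26972825   37.55990387 1331.82881904] [ 0.71526601  0.03993513 -0.04106246 -0.69650097] 54.02532059514977 0.027967851262367633 252.78556430579044 186.68456358697338 0.0 2241.5127
scene [1260.25422876 -113.84430914  885.46012124] [0.71866495 0.27217615 0.2289019  0.59753223] 55.47222878983384 -0.01807250139370371 254.25469696261086 190.98691594517362 0.0 3235.9014
```

View pics/top.png

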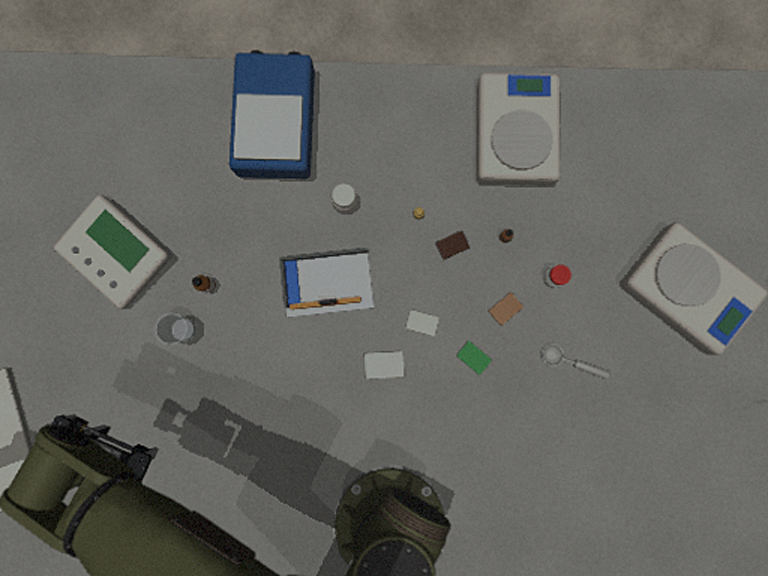

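View pics/scene.png

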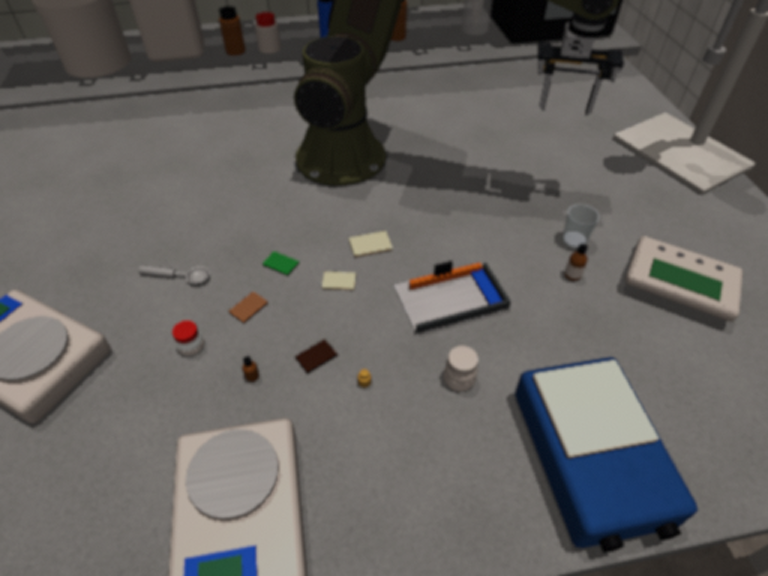

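The top view (768x576 px) shows these tile candidates: small ivory at (422,322), larger ivory at (384,364), green at (474,357), tan at (505,308) and dark brown at (452,244). The small ivory one is the light tile, because the larger ivory and the green ones are decoys. The tray is at (328,283) with the ledge on its left (+y), the long fence at the top (+x) and the paddle at (328,301). The bystanders sit around them.

```bash
python3 - <<'E'
from h import *
for n,s in(("top",1.5),("scene",1.5)):
    c=np.load(n+".npy",allow_pickle=True).item(); im=c["img"]; hsv=cv2.cvtColor(im,cv2.COLOR_RGB2HSV)
    seeds={"light":(422,322),"ivoryL":(384,364),"tan":(505,308),"dark":(452,244)} if n=="top" else {"light":(338,281),"ivoryL":(371,243),"tan":(248,307),"dark":(316,356)}
    for k,(u,v) in seeds.items():
        u,v=int(u/s),int(v/s); ref=np.median(im[v-2:v+3,u-2:u+3].reshape(-1,3),0)
        bg=np.median(im[v-25:v+25,u-25:u+25].reshape(-1,3),0)
        d=im.astype(float); a=ref-bg; t=((d-bg)@a)/(a@a); m=(t>0.5).astype(np.uint8)
        m[:v-25]=0;m[v+25:]=0;m[:,:u-25]=0;m[:,u+25:]=0
        _,L=cv2.connectedComponents(m); m=(L==L[v,u]).astype(np.uint8)
        ct=max(cv2.findContours(m,cv2.RETR_EXTERNAL,cv2.CHAIN_APPROX_NONE)[0],key=cv2.contourArea)[:,0]
        P=plane(c,ct,8)[:,:2].astype(np.float32); r=cv2.minAreaRect(P); b=cv2.boxPoints(r)
        e=[b[1]-b[0],b[2]-b[1]]; l=max(e,key=np.linalg.norm); ang=np.degrees(np.arctan2(l[1],l[0]))
        print(n,k,ref,np.round(r[0],1),np.round(r[1],1),"long dir deg %.1f"%(ang%180))
c=np.load("top.npy",allow_pickle=True).item(); im=c["img"]
save("traycrop",im[155:255,180:350],4.5)
P=cloud(c); hsv=cv2.cvtColor(im,cv2.COLOR_RGB2HSV); roi=np.zeros(im.shape[:2],bool); roi[160:220,180:255]=1
for k,m in {"orange":(hsv[...,0]<18)&(hsv[...,1]>150)&(hsv[...,2]>90),"blue":(hsv[...,0]>100)&(hsv[...,0]<125)&(hsv[...,1]>120)}.items():
    m=m&roi; ct=np.argwhere(m)[:,::-1]; Q=plane(c,ct,27 if k=="orange" else 12)[:,:2].astype(np.float32); r=cv2.minAreaRect(Q); print(k,m.sum(),r,np.median(P[m],0))
# scene points
for nm,uv in {"tray corners(top px/1.5)":[(288,316),(373,308),(367,250),(281,258)]}.items():
    print(nm,plane(c,np.array(uv)/1.5,15).round(1))
E
```

```text
top light [146. 149. 141.] [456.3 -64.5] [68.4 44.3] long dir deg 75.6
top ivoryL [146. 149. 144.] [356.2  22.4] [57.4 88.1] long dir deg 95.0
top tan [122.  95.  73.] [ 493.6 -259.6] [48.8 72.6] long dir deg 131.0
top dark [59. 43. 36.] [ 642.5 -132.9] [46.8 72.3] long dir deg 116.5
scene light [183. 176. 144.] [452.8 -63.7] [68.6 44.2] long dir deg 79.4
scene ivoryL [183. 175. 144.] [350.2  23.5] [57.2 88.4] long dir deg 95.3
scene tan [126.  80.  50.] [ 496.6 -258.8] [52.1 73.2] long dir deg 131.3
scene dark [43. 19. 11.] [ 643.6 -132.4] [48.6 70.9] long dir deg 116.4
orange 67 ((494.6293640136719, 163.28187561035156), (8.849260330200195, 160.57521057128906), 7.8831377029418945) [492.77332672 188.06373094  27.25385597]
blue 231 ((540.77294921875, 242.388916015625), (107.64312744140625, 28.596569061279297), 8.265414237976074) [542.15303307 243.01495746  12.70208177]
tray corners(top px/1.5) [[462.  247.3  15. ]
 [485.8  50.1  15. ]
 [622.4  68.1  15. ]
 [597.9 269.8  15. ]]
```

View pics/traycrop.png

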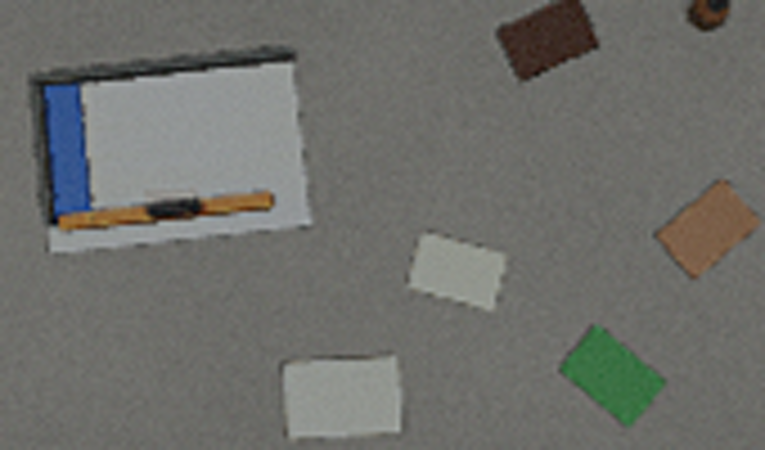

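The crop shows the small ivory tile at (458,272), smaller than the ivory one at (343,397), so the choice stands. By colour fit the tray yaw is about 8.1°, its origin about (544,161) and the bar at about 5 mm. I'm moving over the light tile.

>>> send_rows(
  moves=[
    [[12.5,-28.7,-2],[0,0,-4]],
    [[12.5,-28.7,-2],[0,0,-4]],
    [[12.5,-28.7,-2],[0,0,-4]],
    [[12.5,-28.7,-2],[0,0,-4]],
    [[12.5,-28.7,-2],[0,0,-4]],
    [[12.5,-28.7,-2],[0,0,-4]],
    [[12.5,-28.7,-2],[0,0,-4]],
    [[12.5,-28.7,-2],[0,0,-4]],
    [[12.5,-28.7,-2],[0,0,-4]],
    [[12.5,-28.7,-2],[0,0,-4]],
    [[12.5,-28.7,-2],[0,0,-4]],
    [[12.5,-28.7,-2],[0,0,-4]],
    [[12.5,-28.7,-2],[0,0,-4]],
    [[12.5,-28.7,-2],[0,0,-4]],
    [[12.5,-28.7,-2],[0,0,-4]],
    [[12.5,-28.7,-2],[0,0,-4]],
    [[12.5,-28.7,-2],[0,0,-4]],
    [[12.5,-28.7,-2],[0,0,-4]],
    [[12.5,-28.7,-2],[0,0,-4]],
    [[12.5,-28.7,-2],[0,0,-4]],
  ],
  claw=70,
  force=15,
)

```text
time_s: 2.6
position: [455.6, -64.8, 190.2]
tool_rot: [0.703, -0.703, 0.074, -0.074]
force: [0.1, 0.2, 0.2]
gripper_width: 70.0
```

```bash
cat >> h.py <<'E'
from scipy.spatial.transform import Rotation as Rt
def pose():
    s=read_state(); q=s["tool_rot"]; M=Rt.from_quat(np.r_[q[1:],q[0]]).as_matrix()
    return s,np.array(s["position"]),M
def rect(c,uv,z,thr=0.5,w=60):
    im=cv2.GaussianBlur(c["img"],(3,3),0).astype(float); u,v=np.int32(uv)
    ref=np.median(im[max(v-3,0):v+4,max(u-3,0):u+4].reshape(-1,3),0)
    win=im[max(v-w,0):v+w,max(u-w,0):u+w].reshape(-1,3); bg=np.median(win[np.linalg.norm(win-ref,axis=1)>35],0)
    a=ref-bg; m=((((im-bg)@a)/(a@a)>thr)&(np.linalg.norm(im-ref,axis=2)<np.linalg.norm(a)*.6)).astype(np.uint8)
    _,L=cv2.connectedComponents(m); m=(L==L[v,u]).astype(np.uint8); m=cv2.morphologyEx(m,cv2.MORPH_OPEN,np.ones((5,5)))
    ct=max(cv2.findContours(m,cv2.RETR_EXTERNAL,cv2.CHAIN_APPROX_NONE)[0],key=cv2.contourArea)[:,0]
    r=cv2.minAreaRect(plane(c,ct,z)[:,:2].astype(np.float32)); b=cv2.boxPoints(r)
    l=max([b[1]-b[0],b[2]-b[1]],key=np.linalg.norm)
    return np.array(r[0]),r[1],np.degrees(np.arctan2(l[1],l[0]))%180
def status():
    s,p,M=pose(); print("t %.2f"%s["time_s"],"TCP",p.round(1),"jaw deg %.1f"%np.degrees(np.arctan2(M[1,0],M[0,0])),"axis",M[:,1].round(3),"F",s["force"].round(1),"w %.1f"%s["gripper_width"],"q6 %.2f"%s["q"][5])
E
python3 - <<'E'
from h import *
status()
c=camera("wrist"); save("w1",c["img"],1.2); np.save("w1.npy",c,allow_pickle=True)
uv=proj(c,[[455,-64,8]])[0]; print(uv,c["position"])
print(rect(c,uv,8,w=150))
E
```

```text
t 2.60 TCP [455.6 -64.8 190.2] jaw deg -12.1 axis [-0.  0. -1.] F [0.1 0.2 0.2] w 70.0 q6 -0.01
[258.30363167 177.45401049] [471.7838875   13.82267694 344.57511498]
(array([456.38928223, -52.4352684 ]), (44.328712463378906, 46.26457214355469), np.float32(166.86455))
```

View pics/w1.png

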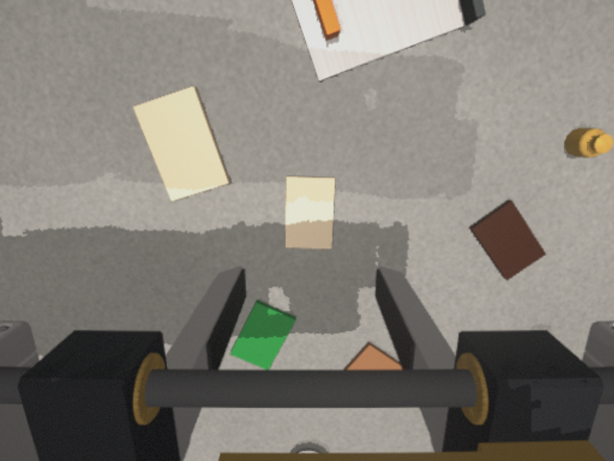

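The wrist view (1.2x) shows the light tile between x 286–335 and y 177–248, well aligned, with the gripper's shadow across its lower part. The larger ivory tile is at (181,143), the dark one at (508,240) and the green one at (263,335).

```bash
python3 - <<'E'
from h import *
c=np.load("w1.npy",allow_pickle=True).item()
for n,q in {"light":[(286.5,177),(335,178),(333,248.5),(285.5,248)],"dark":[(510,200),(545,245),(507,279),(470,229)]}.items():
    P=plane(c,np.array(q)/1.2,8)[:,:2].astype(np.float32); r=cv2.minAreaRect(P); print(n,P.mean(0),r)
print(rect(c,(508/1.2,240/1.2),8,w=80))
E
```

```text
light [454.83728 -64.86109] ((454.5300598144531, -64.68150329589844), (69.64599609375, 46.649391174316406), 77.34796905517578)
dark [ 640.3543  -130.11603] ((641.7214965820312, -131.00149536132812), (48.6054573059082, 69.25328826904297), 28.226890563964844)
(array([ 639.27984619, -131.38796997]), (47.05231857299805, 72.95066833496094), np.float32(116.47922))
```

>>> send_rows(
  moves=[
    [[0,0,-27],[0,0,0]],
    [[0,0,-27],[0,0,0]],
    [[0,0,-27],[0,0,0]],
    [[0,0,-27],[0,0,0]],
    [[0,0,-25],[0,0,0]],
    [[0,0,-18],[0,0,0]],
    [[0,0,-12],[0,0,0]],
    [[0,0,0],[0,0,0]],
  ],
)

```text
time_s: 3.65
position: [455.1, -63.7, 27.0]
tool_rot: [0.703, -0.703, 0.074, -0.073]
force: [-0.7, 0.5, -0.3]
gripper_width: 69.4
```

>>> send_rows(
  moves=[
    [[0,0,0],[0,0,0]],
    [[0,0,0],[0,0,0]],
    [[0,0,0],[0,0,0]],
    [[0,0,0],[0,0,0]],
  ],
  claw=30,
  force=15,
)

```text
time_s: 4.15
position: [455.7, -63.9, 27.9]
tool_rot: [-0.703, 0.703, -0.073, 0.074]
force: [-1.3, -0.3, 6.5]
gripper_width: 45.7
```

>>> send_rows(
  moves=[
    [[0,0,8],[0,0,0]],
    [[0,0,22],[0,0,0]],
    [[5,8,22],[0,0,2]],
    [[10,22,22],[0,0,3]],
    [[12,25,8],[0,0,3]],
    [[12,25,0],[0,0,3]],
    [[12,25,0],[0,0,3]],
    [[12,25,0],[0,0,3]],
    [[11,25,0],[0,0,3]],
    [[6,15,0],[0,0,0]],
    [[0,10,0],[0,0,0]],
    [[0,0,0],[0,0,0]],
  ],
)

```text
time_s: 5.65
position: [535.1, 116.3, 109.4]
tool_rot: [-0.705, 0.705, 0.05, -0.05]
force: [-0.6, -1.2, -0.3]
gripper_width: 45.4
```

```bash
python3 - <<'E'
from h import *
status()
c=camera("wrist"); save("w2",c["img"],1.4); np.save("w2.npy",c,allow_pickle=True); print(c["position"])
O=np.array([544.3,161.1]);a=np.radians(8.1);ex=np.array([np.cos(a),np.sin(a)]);ey=np.array([-ex[1],ex[0]])
for n,x,y,z in[("ledge",8,67,12),("fenceCorner",62,95,28),("ledgeL",-46,67,12)]:
    print(n,proj(c,np.r_[O+x*ex+y*ey,z])*1.4)
E
```

```text
t 5.65 TCP [535.1 116.3 109.4] jaw deg 8.1 axis [-0. -0. -1.] F [-0.6 -1.2 -0.3] w 45.4 q6 0.01
[523.00029992 195.94646079 263.82635823]
ledge [[405.03735951  92.76640209]]
fenceCorner [[515.96403914  30.81638095]]
ledgeL [[308.13658875  92.79094544]]
```

View pics/w2.png

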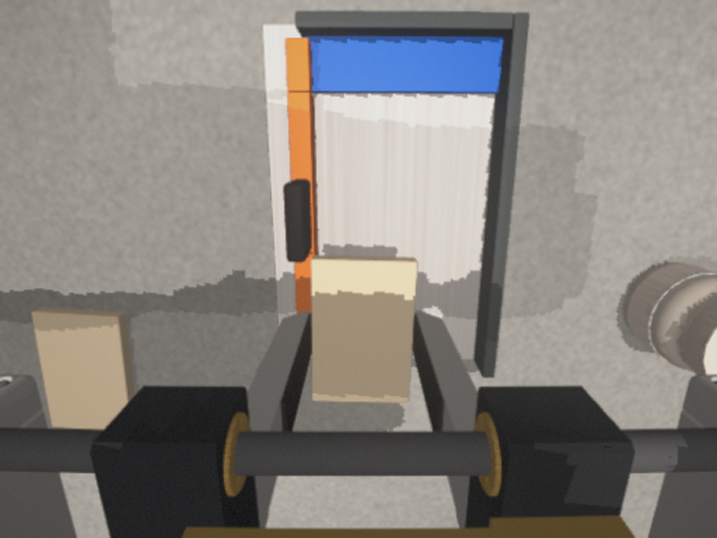

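The tray landmarks agree with my estimate: the ledge front is at (404,93), against a predicted (405,93). The tile sits in the jaws at (362,330). Next I'll get its tilt from the depth.

```bash
cat >> h.py <<'E'
O=np.array([544.3,161.1]);_a=np.radians(8.1);ex=np.array([np.cos(_a),np.sin(_a)]);ey=np.array([-ex[1],ex[0]])
def T2W(x,y): return O+x*ex+y*ey
def W2T(P): d=np.asarray(P)[...,:2]-O; return np.stack([d@ex,d@ey],-1)
def held(c,box):
    "fit plane to depth inside pixel box (u0,v0,u1,v1), in tray axes"
    P=cloud(c)[box[1]:box[3],box[0]:box[2]].reshape(-1,3); P=P[c["range_z"][box[1]:box[3],box[0]:box[2]].ravel()>0]
    t=np.c_[W2T(P),P[:,2]]; A=np.c_[t[:,:2]-t[:,:2].mean(0),np.ones(len(t))]
    k=np.linalg.lstsq(A,t[:,2],rcond=None)[0]; res=t[:,2]-A@k
    print("plane slopes x,y rad",np.arctan(k[:2]).round(3),"z",k[2].round(1),"at tray",t[:,:2].mean(0).round(1),"rms",res.std().round(2))
E
python3 - <<'E'
from h import *
c=np.load("w2.npy",allow_pickle=True).item()
held(c,(230,195,290,280))
s,p,M=pose(); print(p,W2T(p))
z=87
for q in [(313,258),(416,261),(409,402),(312,399)]:
    print(W2T(plane(c,np.array(q)/1.4,91)[0]).round(1))
E
```

```text
plane slopes x,y rad [-0.001  0.001] z 89.6 at tray [-15.4 -42.6] rms 0.59
[535.16032788 115.9006201  109.458204  ] [-15.41713994 -43.46066435]
[-36.8  -7.6]
[ 6.9 -8.9]
[  6.1 -77.5]
[-39.5 -75.9]
```

>>> send_rows(
  moves=[
    [[1.2,10,0],[1.7,0.24,0]],
    [[1.7,16,0],[1.7,0.24,0]],
    [[2.2,18,0],[1.7,0.24,0]],
    [[2.2,18,0],[1.7,0.24,0]],
    [[2.2,18,-6],[1.7,0.24,0]],
    [[1.7,11.7,-12],[1.7,0.24,0]],
    [[0,5,-12],[0,0,0]],
    [[0,0,-12],[0,0,0]],
    [[0,0,-6],[0,0,0]],
    [[0,0,0],[0,0,0]],
  ],
)

```text
time_s: 6.95
position: [546.5, 212.6, 61.0]
tool_rot: [0.766, -0.639, -0.045, 0.054]
force: [0.2, 0.2, -0.3]
gripper_width: 46.0
```

```bash
python3 - <<'E'
from h import *
status(); s,p,M=pose(); print(W2T(p)); c=camera("wrist"); np.save("w3.npy",c,allow_pickle=True); held(c,(230,195,290,280))
hsv=cv2.cvtColor(c["img"],cv2.COLOR_RGB2HSV); m=(hsv[...,0]>100)&(hsv[...,0]<125)&(hsv[...,1]>120); print(m.sum(), np.argwhere(m).min(0),np.argwhere(m).max(0))
g=c["range_z"]; P=cloud(c); t=W2T(P)
for v in range(150,300,6): print(v,t[v,260].round(1),P[v,260,2].round(1),c["img"][v,260])
E
```

```text
t 6.95 TCP [546.5 212.6  61. ] jaw deg 8.1 axis [-0.026  0.177 -0.984] F [ 0.2  0.2 -0.3] w 46.0 q6 -0.02
[ 9.44037986 50.6870121 ]
plane slopes x,y rad [-0.002  0.181] z 41.6 at tray [ 9.4 54.7] rms 0.61
3400 [172 180] [209 330]
150 [  9.9 110.9] 1.1 [170 164 157]
156 [  9.9 106.4] 0.7 [160 156 150]
162 [  9.8 102. ] 28.1 [100 103 101]
168 [ 9.8 98.1] 27.2 [100 101  99]
174 [ 9.8 93.5] 12.1 [ 76 119 202]
180 [ 9.8 89.2] 11.9 [ 74 115 197]
186 [ 9.7 87.8] 47.4 [210 200 169]
192 [ 9.7 84.2] 47.4 [223 206 171]
198 [ 9.7 80.3] 45.6 [223 202 171]
204 [ 9.7 76.5] 44.9 [222 202 170]
210 [ 9.7 72.8] 44.8 [224 205 172]
216 [ 9.7 69.2] 45.6 [224 205 170]
222 [ 9.7 65.1] 43.8 [223 204 169]
228 [ 9.7 61.2] 42.9 [224 207 171]
234 [ 9.7 57.3] 42.7 [224 206 170]
240 [ 9.7 53. ] 40.9 [223 203 168]
246 [ 9.7 49. ] 40.7 [223 203 168]
252 [ 9.7 44.7] 39.4 [219 199 165]
258 [ 9.7 40.9] 39.8 [151 135 111]
264 [ 9.7 36.5] 38.6 [160 144 118]
270 [ 9.7 31.9] 37.1 [209 187 154]
276 [ 9.7 27.6] 36.5 [149 134 112]
282 [ 9.7 23.7] 37.0 [148 133 110]
288 [9.9 4.9] 3.2 [130 125 119]
294 [9.9 0.3] 3.8 [131 126 122]
```

>>> send_rows(
  moves=[
    [[0,0,-8],[0,0,0]],
    [[0,0,-8],[0,0,0]],
    [[0,0,-4],[0,0,0]],
    [[0,0,-2],[0,0,0]],
    [[0,0,-1],[0,0,0]],
    [[0,0,0],[0,0,0]],
    [[0,0,0],[0,0,0]],
  ],
)

```text
time_s: 7.88
position: [546.7, 212.9, 38.6]
tool_rot: [0.766, -0.639, -0.045, 0.054]
force: [0.5, 0.4, -0.9]
gripper_width: 45.8
```

>>> send_rows(
  moves=[
    [[0,0,-0.7],[0,0,0]],
    [[0,0,-0.6],[0,0,0]],
    [[0,0,0],[0,0,0]],
  ],
)

```text
time_s: 8.25
position: [546.7, 213.0, 37.3]
tool_rot: [0.766, -0.639, -0.045, 0.054]
force: [-0.8, -0.0, 2.5]
gripper_width: 46.1
```

>>> send_rows(
  moves=[
    [[0,0,0],[0,0,0]],
    [[0,0,0],[0,0,0]],
    [[0,0,0],[0,0,0]],
    [[0.5,-3,15],[0,0,0]],
    [[0.5,-5,25],[-1.7,-0.24,0]],
    [[0,-15,25],[-1.7,-0.24,0]],
    [[0,-25,25],[-1.7,-0.24,0]],
    [[0,-25,15],[-1.7,-0.24,0]],
    [[0,-25,10],[-1.7,-0.24,0]],
    [[0,0,0],[-1.7,-0.24,0]],
  ],
  claw=60,
)

```text
time_s: 9.5
position: [547.9, 113.1, 152.7]
tool_rot: [-0.705, 0.706, 0.049, -0.049]
force: [-0.5, -1.3, 0.2]
gripper_width: 60.0
```

```bash
cat >> h.py <<'E'
def col(c,xt,y0,y1,step=4):
    "profile of depth cloud along tray y near tray x=xt"
    P=cloud(c); t=W2T(P); ok=(c["range_z"]>0)&(abs(t[...,0]-xt)<4)
    for y in range(y0,y1,step):
        m=ok&(abs(t[...,1]-y)<step/2); 
        if m.sum()>3: print(y,np.median(P[m][:,2]).round(1),np.median(c["img"][m],0).astype(int),end="; ")
    print()
E
python3 - <<'E'
from h import *
status(); c=camera("wrist"); np.save("w4.npy",c,allow_pickle=True); col(c,9,10,104,4)
uv=proj(c,np.r_[T2W(9,56),18])[0]; print(uv)
hsv=cv2.cvtColor(c["img"],cv2.COLOR_RGB2HSV)
save("w4",c["img"],1.3)
E
```

```text
t 9.50 TCP [547.9 113.1 152.7] jaw deg 7.9 axis [ 0.001 -0.002 -1.   ] F [-0.5 -1.3  0.2] w 60.0 q6 0.00
10 3.9 [216 209 201]; 14 4.1 [216 209 201]; 18 4.0 [213 205 197]; 22 12.4 [226 209 174]; 26 13.2 [227 210 175]; 30 13.7 [227 211 175]; 34 14.9 [227 210 175]; 38 15.5 [227 211 177]; 42 16.0 [227 211 177]; 46 16.6 [227 212 177]; 50 17.2 [227 213 178]; 54 17.9 [227 227 200]; 58 18.8 [227 227 201]; 62 19.5 [226 226 201]; 66 19.8 [226 226 202]; 70 20.7 [226 226 202]; 74 21.2 [225 226 202]; 78 21.8 [225 225 203]; 82 22.6 [225 225 203]; 86 23.4 [224 225 202]; 90 12.9 [124 152 203]; 94 13.1 [ 60  88 145]; 98 28.1 [ 98 101  99]; 102 28.2 [ 99 101  99]; 
[272.31441701  78.16180364]
```

View pics/w4.png

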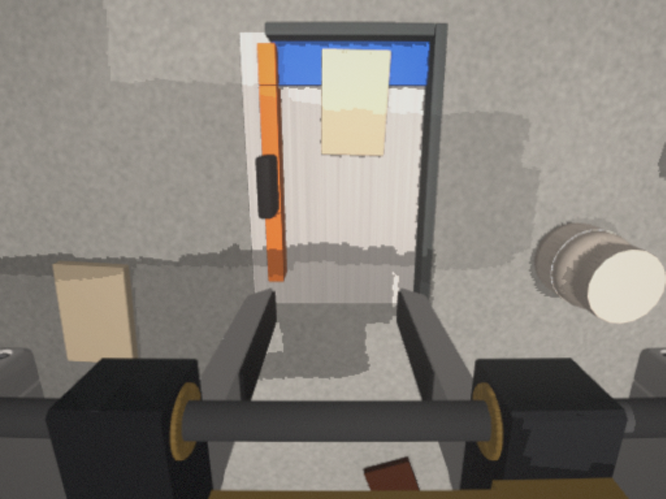

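The light tile lies at (356,100) in the picture, on the ledge by the head fence. The depth gives a slope of about 0.175, the lower end at the floor and the centre at y≈55.5. Next is the tan tile.

>>> send_rows(
  moves=[
    [[-3.8,-26.6,2.6],[0,0,2.4]],
    [[-3.8,-26.6,2.6],[0,0,2.4]],
    [[-3.8,-26.6,2.6],[0,0,2.4]],
    [[-3.8,-26.6,2.6],[0,0,2.4]],
    [[-3.8,-26.6,2.6],[0,0,2.4]],
    [[-3.8,-26.6,2.6],[0,0,2.4]],
    [[-3.8,-26.6,2.6],[0,0,2.4]],
    [[-3.8,-26.6,2.6],[0,0,2.4]],
    [[-3.8,-26.6,2.6],[0,0,2.4]],
    [[-3.8,-26.6,2.6],[0,0,2.4]],
    [[-3.8,-26.6,2.6],[0,0,2.4]],
    [[-3.8,-26.6,2.6],[0,0,2.4]],
    [[-3.8,-26.6,2.6],[0,0,2.4]],
    [[-3.8,-26.6,2.6],[0,0,2]],
    [[0,0,0],[0,0,0]],
  ],
  claw=70,
)

```text
time_s: 11.42
position: [494.3, -258.1, 187.7]
tool_rot: [0.662, -0.662, -0.248, 0.249]
force: [-0.3, -0.7, -0.5]
gripper_width: 70.2
```

```bash
cat >> h.py <<'E'
def tile(c,g,hue=None,z=8):
    "tile around world guess g: pixels by chroma (shadow tolerant) + pot near"
    P=plane(c,np.stack(np.meshgrid(np.arange(512),np.arange(384)),-1).reshape(-1,2),z)[:,:2].reshape(384,512,2)
    u,v=np.int32(proj(c,np.r_[g,z])[0]); lab=cv2.cvtColor(cv2.GaussianBlur(c["img"],(3,3),0),cv2.COLOR_RGB2HSV).astype(float)
    sat=lab[...,1]; near=np.linalg.norm(P-g,axis=2)<60
    m=((sat>hue)&near).astype(np.uint8); m=cv2.morphologyEx(m,cv2.MORPH_OPEN,np.ones((5,5)))
    _,L=cv2.connectedComponents(m); m=(L==L[v,u]).astype(np.uint8)
    ct=max(cv2.findContours(m,cv2.RETR_EXTERNAL,cv2.CHAIN_APPROX_NONE)[0],key=cv2.contourArea)
    r=cv2.minAreaRect(P[ct[:,0,1],ct[:,0,0]].astype(np.float32)); b=cv2.boxPoints(r); l=max([b[1]-b[0],b[2]-b[1]],key=np.linalg.norm)
    print("px",(u,v),"sat",sat[v,u],"centre",np.round(r[0],1),np.round(r[1],1),"long %.1f"%(np.degrees(np.arctan2(l[1],l[0]))%180))
E
python3 - <<'E'
from h import *
status(); c=camera("wrist"); np.save("w5.npy",c,allow_pickle=True)
for s in(70,90,110): tile(c,np.array([494.5,-259.3]),s)
E
```

```text
t 11.43 TCP [ 494.3 -258.1  187.7] jaw deg 41.2 axis [-0.001  0.001 -1.   ] F [-0.3 -0.7 -0.5] w 70.2 q6 -1.27
px (np.int32(258), np.int32(180)) sat 121.0 centre [ 492.2 -259.2] [45.7 67.9] long 131.2
px (np.int32(258), np.int32(180)) sat 121.0 centre [ 492.  -259.4] [44.4 67.9] long 131.2
px (np.int32(258), np.int32(180)) sat 121.0 centre [ 492.1 -259.2] [42.8 65.5] long 131.2
```

>>> send_rows(
  moves=[
    [[-1.5,-1,-27],[0,0,0]],
    [[0,0,-27],[0,0,0]],
    [[0,0,-27],[0,0,0]],
    [[0,0,-27],[0,0,0]],
    [[0,0,-25],[0,0,0]],
    [[0,0,-17],[0,0,0]],
    [[0,0,-9.7],[0,0,0]],
    [[0,0,0],[0,0,0]],
  ],
)

```text
time_s: 12.48
position: [493.0, -258.2, 28.6]
tool_rot: [0.662, -0.662, -0.249, 0.249]
force: [-0.7, 0.4, -0.1]
gripper_width: 69.8
```

>>> send_rows(
  moves=[
    [[0,0,0],[0,0,0]],
    [[0,0,0],[0,0,0]],
    [[0,0,0],[0,0,0]],
    [[0,0,0],[0,0,0]],
  ],
  claw=30,
)

```text
time_s: 12.98
position: [493.1, -258.7, 29.3]
tool_rot: [-0.662, 0.662, 0.249, -0.249]
force: [-0.0, 0.7, 4.1]
gripper_width: 45.8
```

>>> send_rows(
  moves=[
    [[0,0,8],[0,0,0]],
    [[0,0,22],[0,0,0]],
    [[3,15,25],[0,0,-1.5]],
    [[5,28,25],[0,0,-3]],
    [[5,28,0],[0,0,-3]],
    [[5,28,0],[0,0,-3]],
    [[5,28,0],[0,0,-3]],
    [[5,28,0],[0,0,-3]],
    [[5,28,0],[0,0,-3]],
    [[5,28,0],[0,0,-3]],
    [[5,28,0],[0,0,-3]],
    [[5,28,0],[0,0,-3]],
    [[5,28,0],[0,0,-3]],
    [[5,28,0],[0,0,-1.6]],
    [[5,28,0],[0,0,0]],
    [[5,28,0],[0,0,0]],
    [[2.7,20,0],[0,0,0]],
    [[0,10.5,0],[0,0,0]],
    [[0,0,0],[0,0,0]],
  ],
)

```text
time_s: 15.35
position: [563.5, 151.1, 108.8]
tool_rot: [-0.705, 0.705, 0.05, -0.051]
force: [-0.1, 0.5, -1.7]
gripper_width: 45.6
```

```bash
python3 - <<'E'
from h import *
status(); s,p,M=pose(); print(W2T(p)); c=camera("wrist"); np.save("w6.npy",c,allow_pickle=True); held(c,(230,195,290,275)); tx=W2T(p)
P=cloud(c);t=W2T(P);m=(P[...,2]>p[2]-30)&(P[...,2]<p[2]-10)&(abs(t[...,0]-tx[0])<26)&(abs(t[...,1]-tx[1])<45); print(cv2.minAreaRect(t[m].astype(np.float32)))
E
```

```text
t 15.35 TCP [563.5 151.1 108.8] jaw deg 8.2 axis [-0. -0. -1.] F [-0.1  0.5 -1.7] w 45.6 q6 0.06
[ 17.57881103 -12.59422868]
plane slopes x,y rad [0.001 0.001] z 87.5 at tray [ 17.5 -11. ] rms 0.59
((17.690486907958984, -13.074932098388672), (51.690765380859375, 70.25668334960938), 0.17289870977401733)
```

>>> send_rows(
  moves=[
    [[-2.1,3.2,0],[1.7,0.24,0]],
    [[-2,3,0],[1.7,0.24,0]],
    [[-2,3,-6],[1.7,0.24,0]],
    [[-2,3,-12],[1.7,0.24,0]],
    [[-2,3,-12],[1.7,0.24,0]],
    [[-1,2,-12],[1.7,0.24,0]],
    [[0,0,-6.8],[0,0,0]],
    [[0,0,0],[0,0,0]],
    [[0,0,0],[0,0,0]],
  ],
)

```text
time_s: 16.52
position: [552.7, 168.3, 60.4]
tool_rot: [0.766, -0.639, -0.046, 0.054]
force: [-0.5, -0.8, -1.5]
gripper_width: 45.3
```

```bash
python3 - <<'E'
from h import *
status(); s,p,M=pose(); print(W2T(p)); c=camera("wrist"); np.save("w7.npy",c,allow_pickle=True); held(c,(230,195,290,275)); col(c,9,-30,100,4)
E
```

```text
t 16.52 TCP [552.7 168.3  60.4] jaw deg 8.2 axis [-0.024  0.177 -0.984] F [-0.5 -0.8 -1.5] w 45.3 q6 -0.11
[9.36416472 5.94612869]
plane slopes x,y rad [0.002 0.182] z 39.7 at tray [ 9.3 11.3] rms 0.6
-26 33.0 [114  84  66]; -22 33.9 [111  80  59]; -18 34.4 [111  81  59]; -14 35.0 [113  82  59]; -10 35.8 [166 117  82]; -6 36.6 [113  82  59]; -2 37.4 [114  82  60]; 2 37.9 [167 119  84]; 6 161.0 [93 75 45]; 10 40.0 [168 119  85]; 14 153.4 [99 97 95]; 18 151.4 [87 85 83]; 22 41.8 [170 121  86]; 26 42.3 [171 122  87]; 30 43.2 [171 123  88]; 34 43.9 [171 124  89]; 38 44.6 [172 125  90]; 42 44.8 [170 123  90]; 46 16.5 [233 220 187]; 50 17.1 [233 221 188]; 54 17.8 [233 233 213]; 58 18.7 [233 233 214]; 62 19.2 [233 233 214]; 66 19.6 [233 233 215]; 70 20.7 [233 233 215]; 74 21.2 [233 233 216]; 78 21.9 [233 233 216]; 82 22.5 [233 233 216]; 86 23.3 [232 233 216]; 90 13.4 [118 147 210]; 94 12.6 [ 71  98 161]; 98 27.9 [106 108 107];
```

>>> send_rows(
  moves=[
    [[0,0,-8],[0,0,0]],
    [[0,0,-7],[0,0,0]],
    [[0,0,-3],[0,0,0]],
    [[0,0,-1.5],[0,0,0]],
    [[0,0,-0.7],[0,0,0]],
    [[0,0,0],[0,0,0]],
    [[0,0,0],[0,0,0]],
  ],
)

```text
time_s: 17.45
position: [552.6, 168.2, 40.0]
tool_rot: [0.766, -0.639, -0.046, 0.054]
force: [0.2, -0.2, -0.7]
gripper_width: 45.4
```

>>> send_rows(
  moves=[
    [[0,0,-0.6],[0,0,0]],
    [[0,0,-0.5],[0,0,0]],
    [[0,0,0],[0,0,0]],
  ],
)

```text
time_s: 17.82
position: [552.6, 168.2, 39.0]
tool_rot: [0.766, -0.639, -0.046, 0.054]
force: [-2.0, -0.8, 4.1]
gripper_width: 45.6
```

Contact. I'll release, rise and back off, then check.

>>> send_rows(
  moves=[
    [[0,0,0],[0,0,0]],
    [[0,0,0],[0,0,0]],
    [[0,0,0],[0,0,0]],
    [[0.5,-3,15],[0,0,0]],
    [[0.5,-5,25],[-1.7,-0.24,0]],
    [[0,-15,25],[-1.7,-0.24,0]],
    [[0,-25,25],[-1.7,-0.24,0]],
    [[0,-25,15],[-1.7,-0.24,0]],
    [[0,-25,10],[-1.7,-0.24,0]],
    [[0,0,0],[-1.7,-0.24,0]],
  ],
  claw=60,
)

```text
time_s: 19.08
position: [553.7, 68.4, 154.2]
tool_rot: [-0.705, 0.706, 0.05, -0.049]
force: [-0.6, -0.1, -0.9]
gripper_width: 60.0
```

```bash
python3 - <<'E'
from h import *
status(); c=camera("wrist"); np.save("w8.npy",c,allow_pickle=True); col(c,9,-40,104,4)
E
```

```text
t 19.07 TCP [553.7  68.4 154.2] jaw deg 8.0 axis [ 0.001 -0.002 -1.   ] F [-0.6 -0.1 -0.9] w 60.0 q6 -0.08
-40 3.7 [216 209 202]; -36 4.1 [217 210 202]; -32 4.1 [217 210 202]; -28 4.0 [216 208 200]; -24 11.8 [165 122  91]; -20 12.6 [167 121  90]; -16 13.7 [167 121  90]; -12 14.5 [167 122  89]; -8 15.5 [168 121  89]; -4 16.0 [168 122  89]; 0 16.7 [169 122  89]; 4 17.4 [169 123  90]; 8 18.0 [170 123  90]; 12 18.8 [171 124  91]; 16 19.8 [193 141 103]; 20 20.3 [194 142 104]; 24 21.0 [194 142 104]; 28 21.4 [194 143 104]; 32 22.0 [196 143 105]; 36 22.9 [196 143 106]; 40 23.7 [196 144 106]; 44 17.2 [216 201 169]; 48 17.0 [229 229 209]; 52 17.5 [229 229 209]; 56 18.2 [228 228 209]; 60 19.1 [228 228 210]; 64 19.6 [228 228 211]; 68 20.4 [227 228 210]; 72 20.7 [227 227 211];
```

>>> send_rows(
  moves=[
    [[9.6,-22.2,4],[0,0,2.1]],
    [[9.6,-22.2,4],[0,0,2.1]],
    [[9.6,-22.2,4],[0,0,2.1]],
    [[9.6,-22.2,4],[0,0,2.1]],
    [[9.6,-22.2,4],[0,0,2.1]],
    [[9.6,-22.2,4],[0,0,2.1]],
    [[9.6,-22.2,4],[0,0,2.1]],
    [[9.6,-22.2,4],[0,0,2.1]],
    [[9.6,-22.2,4],[0,0,1.7]],
    [[0,0,0],[0,0,0]],
  ],
  claw=70,
)

```text
time_s: 20.38
position: [640.1, -130.0, 188.6]
tool_rot: [0.688, -0.688, -0.162, 0.163]
force: [0.0, 0.8, 0.4]
gripper_width: 70.1
```

```bash
python3 - <<'E'
from h import *
status(); c=camera("wrist"); np.save("w9.npy",c,allow_pickle=True)
for s in(70,90,110): tile(c,np.array([640.5,-131.5]),s)
E
```

```text
t 20.38 TCP [ 640.1 -130.   188.6] jaw deg 26.6 axis [-0.001  0.    -1.   ] F [0.  0.8 0.4] w 70.1 q6 -0.72
px (np.int32(258), np.int32(180)) sat 114.0 centre [ 640.9 -132.8] [44.1 67.2] long 116.7
px (np.int32(258), np.int32(180)) sat 114.0 centre [ 640.5 -132.1] [42.1 66.1] long 117.3
px (np.int32(258), np.int32(180)) sat 114.0 centre [ 633.6 -128. ] [18.7 45.4] long 167.5
```

>>> send_rows(
  moves=[
    [[0.5,-2,-27],[0,0,0]],
    [[0,0,-27],[0,0,0]],
    [[0,0,-27],[0,0,0]],
    [[0,0,-27],[0,0,0]],
    [[0,0,-25],[0,0,0]],
    [[0,0,-17],[0,0,0]],
    [[0,0,-10],[0,0,0]],
    [[0,0,0],[0,0,0]],
  ],
)

```text
time_s: 21.42
position: [640.3, -131.3, 29.4]
tool_rot: [0.688, -0.688, -0.163, 0.163]
force: [-0.7, -0.2, 0.4]
gripper_width: 70.2
```

>>> send_rows(
  moves=[
    [[0,0,0],[0,0,0]],
    [[0,0,0],[0,0,0]],
    [[0,0,0],[0,0,0]],
    [[0,0,0],[0,0,0]],
  ],
  claw=30,
)

```text
time_s: 21.92
position: [640.6, -131.7, 30.2]
tool_rot: [-0.688, 0.688, 0.163, -0.163]
force: [-0.6, 0.6, 3.5]
gripper_width: 45.1
```

>>> send_rows(
  moves=[
    [[0,0,8],[0,0,0]],
    [[0,0,22],[0,0,0]],
    [[-4,15,25],[0,0,-1.5]],
    [[-8,25,25],[0,0,-2]],
    [[-8,25,0],[0,0,-2.5]],
    [[-8,25,0],[0,0,-2.5]],
    [[-8,25,0],[0,0,-2.5]],
    [[-8,25,0],[0,0,-2.5]],
    [[-8,25,0],[0,0,-2.5]],
    [[-8,25,0],[0,0,-2.5]],
    [[-8,25,0],[0,0,0]],
    [[-5,12,0],[0,0,0]],
    [[-3,8,0],[0,0,0]],
    [[0,0,0],[0,0,0]],
  ],
)

```text
time_s: 23.68
position: [564.5, 103.3, 110.1]
tool_rot: [-0.705, 0.705, 0.051, -0.05]
force: [0.3, 0.2, -0.4]
gripper_width: 45.9
```

```bash
python3 - <<'E'
from h import *
status(); s,p,M=pose(); print(W2T(p)); c=camera("wrist"); np.save("w10.npy",c,allow_pickle=True); held(c,(230,200,290,275)); tx=W2T(p)
P=cloud(c);t=W2T(P);m=(P[...,2]>p[2]-30)&(P[...,2]<p[2]-10)&(abs(t[...,0]-tx[0])<15)&(abs(t[...,1]-tx[1])<45); print(cv2.minAreaRect(t[m].astype(np.float32)))
E
```

```text
t 23.68 TCP [564.5 103.3 110.1] jaw deg 8.2 axis [ 0. -0. -1.] F [ 0.3  0.2 -0.4] w 45.9 q6 -0.03
[ 11.87401043 -60.04106811]
plane slopes x,y rad [0.    0.002] z 87.8 at tray [ 11.9 -60.5] rms 0.6
((11.880410194396973, -61.55862045288086), (29.98694610595703, 70.5538330078125), 0.013053787872195244)
```

>>> send_rows(
  moves=[
    [[-1,3.2,0],[1.7,0.24,0]],
    [[-1,3.2,0],[1.7,0.24,0]],
    [[-1,3.2,-6],[1.7,0.24,0]],
    [[-1,3.2,-12],[1.7,0.24,0]],
    [[-1,3.2,-12],[1.7,0.24,0]],
    [[-0.5,2.7,-12],[1.7,0.24,0]],
    [[0,0,-7],[0,0,0]],
    [[0,0,0],[0,0,0]],
    [[0,0,0],[0,0,0]],
  ],
)

```text
time_s: 24.85
position: [559.2, 122.2, 61.1]
tool_rot: [0.766, -0.639, -0.046, 0.054]
force: [-0.1, 0.1, -1.2]
gripper_width: 45.8
```

```bash
python3 - <<'E'
from h import *
status(); s,p,M=pose(); print(W2T(p)); c=camera("wrist"); np.save("w11.npy",c,allow_pickle=True); held(c,(230,200,290,275)); col(c,9,-80,100,4)
E
```

```text
t 24.85 TCP [559.2 122.2  61.1] jaw deg 8.2 axis [-0.024  0.177 -0.984] F [-0.1  0.1 -1.2] w 45.8 q6 -0.18
[  9.22929499 -40.62257048]
plane slopes x,y rad [0.002 0.181] z 39.2 at tray [  9.2 -37.1] rms 0.61
-72 33.0 [58 41 34]; -68 33.6 [56 38 32]; -64 34.5 [57 38 32]; -60 35.0 [57 38 31]; -56 35.9 [76 47 36]; -52 36.5 [57 39 31]; -48 37.3 [59 39 32]; -44 38.0 [80 49 38]; -40 161.7 [96 77 44]; -36 152.6 [89 87 86]; -32 154.1 [101  99  99]; -28 151.8 [83 78 76]; -24 41.7 [84 53 42]; -20 42.4 [84 54 43]; -16 42.9 [85 55 44]; -12 43.9 [86 57 45]; -8 44.7 [87 58 46]; -4 42.2 [88 59 48]; 0 16.6 [181 130  94]; 4 17.2 [182 132  95]; 8 18.1 [183 132  96]; 12 18.7 [184 134  97]; 16 19.4 [209 152 110]; 20 20.1 [211 154 113]; 24 20.6 [212 155 113]; 28 21.5 [213 156 115]; 32 22.5 [214 158 116]; 36 23.0 [215 159 118]; 40 23.8 [215 161 119]; 44 22.0 [215 190 158]; 48 16.7 [238 238 223]; 52 17.7 [238 238 224]; 56 18.3 [238 238 225]; 60 18.9 [238 238 225]; 64 19.7 [238 238 226]; 68 20.3 [237 237 226]; 72 21.2 [237 237 226]; 76 21.7 [237 237 227]; 80 22.3 [236 237 227]; 84 23.1 [236 236 227]; 88 23.4 [235 235 223]; 92 12.6 [ 88 131 208]; 96 21.5 [63 65 65];
```

>>> send_rows(
  moves=[
    [[0,0,-8],[0,0,0]],
    [[0,0,-7],[0,0,0]],
    [[0,0,-3],[0,0,0]],
    [[0,0,-1.5],[0,0,0]],
    [[0,0,-0.7],[0,0,0]],
    [[0,0,0],[0,0,0]],
    [[0,0,0],[0,0,0]],
  ],
)

```text
time_s: 25.78
position: [559.0, 122.1, 40.7]
tool_rot: [0.766, -0.639, -0.046, 0.054]
force: [0.4, -0.4, -0.9]
gripper_width: 45.4
```

>>> send_rows(
  moves=[
    [[0,0,-0.6],[0,0,0]],
    [[0,0,-0.5],[0,0,0]],
    [[0,0,0],[0,0,0]],
  ],
)

```text
time_s: 26.15
position: [559.1, 122.1, 39.9]
tool_rot: [0.766, -0.639, -0.046, 0.054]
force: [-2.8, -0.1, 5.7]
gripper_width: 45.5
```

>>> send_rows(
  moves=[
    [[0,0,0],[0,0,0]],
    [[0,0,0],[0,0,0]],
    [[0,0,0],[0,0,0]],
    [[0.5,-3,15],[0,0,0]],
    [[0.5,-5,25],[-1.7,-0.24,0]],
    [[0,-15,25],[-1.7,-0.24,0]],
    [[0,-25,25],[-1.7,-0.24,0]],
    [[-5,-20,15],[-1.7,-0.24,0]],
    [[-5,-5,15],[-1.7,-0.24,0]],
    [[0,0,0],[-1.7,-0.24,0]],
  ],
  claw=60,
)

```text
time_s: 27.4
position: [550.0, 49.1, 160.5]
tool_rot: [-0.705, 0.706, 0.051, -0.05]
force: [0.1, -1.0, -0.3]
gripper_width: 59.9
```

```bash
python3 - <<'E'
from h import *
status(); c=camera("wrist"); np.save("w12.npy",c,allow_pickle=True); col(c,9,-84,104,4); save("w12",c["img"],1.3)
P=cloud(c);t=W2T(P); hsv=cv2.cvtColor(c["img"],cv2.COLOR_RGB2HSV)
m=(abs(P[...,2]-50)<12)&(abs(t[...,0]+49)<20)&(abs(t[...,1])<30); print("paddle",m.sum(),t[m].min(0),t[m].max(0),np.median(t[m],0))
E
```

```text
t 27.40 TCP [550.   49.1 160.5] jaw deg 8.1 axis [ 0.002 -0.002 -1.   ] F [ 0.1 -1.  -0.3] w 59.9 q6 -0.12
-84 248.7 [66 65 64]; -80 4.1 [218 212 204]; -76 4.1 [217 212 204]; -72 11.2 [106  89  82]; -68 12.8 [86 62 53]; -64 13.4 [86 62 53]; -60 14.2 [86 62 53]; -56 14.6 [87 62 53]; -52 15.3 [87 61 53]; -48 16.3 [87 61 52]; -44 16.8 [87 61 51]; -40 17.7 [87 61 51]; -36 18.3 [87 61 51]; -32 18.9 [88 61 51]; -28 20.0 [88 61 52]; -24 20.7 [88 62 51]; -20 21.1 [89 62 52]; -16 22.3 [90 62 51]; -12 23.0 [89 62 52]; -8 23.4 [91 64 52]; -4 22.6 [91 66 53]; 0 16.8 [178 130  95]; 4 17.3 [199 145 106]; 8 18.1 [200 145 107]; 12 19.1 [201 146 107]; 16 19.6 [202 148 108]; 20 20.2 [202 148 109]; 24 21.1 [203 149 110]; 28 21.8 [203 150 111]; 32 22.5 [203 150 110]; 36 23.2 [204 150 111]; 40 23.7 [205 151 111]; 44 23.7 [202 163 129]; 48 16.8 [232 232 215]; 52 17.8 [232 232 215]; 56 18.4 [232 232 215]; 60 17.1 [232 232 216]; 
paddle 797 [-55.13439334 -19.06895559] [-44.72313372  20.55193043] [-48.65934391   1.21015893]
```

View pics/w12.png

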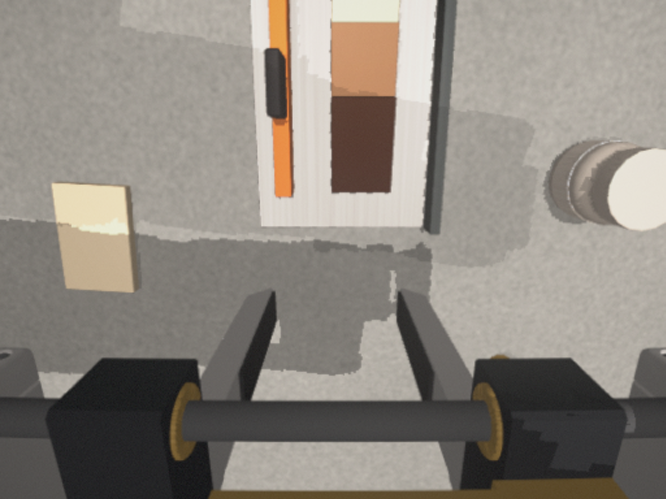

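All three tiles lie shingled: dark at (363,145), tan at (363,60), light above them. The depth profile confirms the slopes, and the paddle is at (276,83). Next I'll close the jaws and go behind the paddle.

>>> send_rows(
  moves=[
    [[-19.4,19.8,0],[0,0,0]],
    [[-19.4,19.8,0],[0,0,0]],
    [[-19.4,19.8,0],[0,0,0]],
    [[-19.4,19.8,0],[0,0,0]],
    [[-19.4,19.8,0],[0,0,0]],
    [[0,0,-15],[0,0,0]],
    [[0,0,-25],[0,0,0]],
    [[0,0,-25],[0,0,0]],
    [[0,0,-20],[0,0,0]],
    [[0,0,-13],[0,0,0]],
    [[0,0,0],[0,0,0]],
  ],
  claw=0,
)

```text
time_s: 28.82
position: [452.6, 147.8, 60.3]
tool_rot: [-0.705, 0.705, 0.05, -0.051]
force: [0.3, -0.2, 0.4]
gripper_width: 0.5
```

>>> send_rows(
  moves=[
    [[5,0.7,0],[0,0,0]],
    [[5,0.7,0],[0,0,0]],
    [[5,0.7,0],[0,0,0]],
    [[4,0.6,0],[0,0,0]],
    [[3,0.4,0],[0,0,0]],
    [[3,0.4,0],[0,0,0]],
    [[4,0.6,0],[0,0,0]],
    [[4,0.6,0],[0,0,0]],
    [[4,0.6,0],[0,0,0]],
    [[4,0.6,0],[0,0,0]],
    [[4,0.6,0],[0,0,0]],
    [[4,0.6,0],[0,0,0]],
    [[0,0,0],[0,0,0]],
  ],
)

```text
time_s: 30.45
position: [502.3, 155.3, 61.5]
tool_rot: [0.705, -0.705, -0.051, 0.05]
force: [1.0, 0.4, 0.3]
gripper_width: 0.5
```

```bash
python3 - <<'E'
from h import *
status(); s,p,M=pose(); print(W2T(p)); c=camera("wrist"); np.save("w13.npy",c,allow_pickle=True)
P=cloud(c);t=W2T(P); save("w13",c["img"],1.3)
m=(abs(P[...,2]-50)<12)&(abs(t[...,0]+10)<50)&(abs(t[...,1])<30); print("paddle",m.sum(),t[m].min(0),t[m].max(0),np.median(t[m],0))
E
```

```text
t 30.45 TCP [502.3 155.3  61.5] jaw deg 8.2 axis [ 0.  0. -1.] F [1.  0.4 0.3] w 0.5 q6 0.09
[-42.43618158   0.18019153]
paddle 1702 [-55.44464936 -16.89516365] [-20.32142221  21.64681812] [-28.07611851   9.57468377]
```

View pics/w13.png

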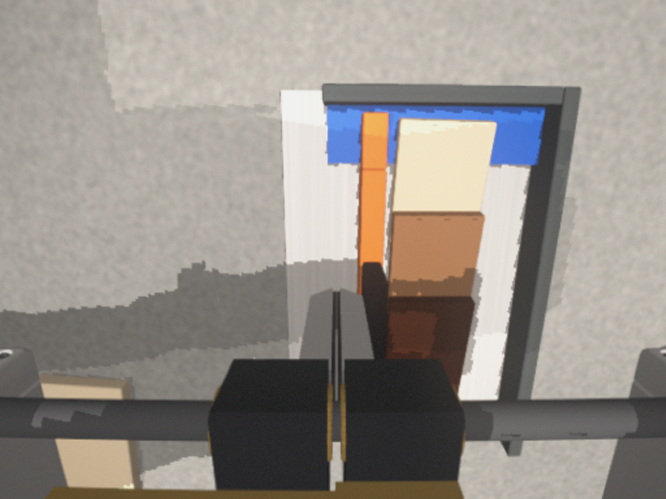

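The bar has moved to about 29 mm and the tiles are still ahead of it (light at (445,165), tan at (435,255), dark at (428,340)). Pushing on.

>>> send_rows(
  moves=[
    [[3,0.4,0],[0,0,0]],
    [[3,0.4,0],[0,0,0]],
    [[3,0.4,0],[0,0,0]],
    [[3,0.4,0],[0,0,0]],
    [[3,0.4,0],[0,0,0]],
    [[3,0.4,0],[0,0,0]],
    [[3,0.4,0],[0,0,0]],
    [[3,0.4,0],[0,0,0]],
    [[2,0.3,0],[0,0,0]],
    [[2,0.3,0],[0,0,0]],
    [[2,0.3,0],[0,0,0]],
    [[0,0,0],[0,0,0]],
  ],
)

```text
time_s: 32.0
position: [532.2, 159.2, 61.5]
tool_rot: [-0.705, 0.705, 0.051, -0.05]
force: [-0.6, -0.6, -0.1]
gripper_width: 0.8
```

>>> send_rows(
  moves=[
    [[1.5,0.2,0],[0,0,0]],
    [[1,0.14,0],[0,0,0]],
    [[0,0,0],[0,0,0]],
  ],
)

```text
time_s: 32.38
position: [534.6, 159.6, 61.5]
tool_rot: [-0.705, 0.705, 0.05, -0.05]
force: [-1.7, -0.9, -0.7]
gripper_width: 0.4
```

>>> send_rows(
  moves=[
    [[0.8,0.1,0],[0,0,0]],
    [[0.7,0.1,0],[0,0,0]],
    [[0,0,0],[0,0,0]],
  ],
)

```text
time_s: 32.75
position: [535.7, 159.7, 61.4]
tool_rot: [-0.705, 0.705, 0.05, -0.051]
force: [-4.7, -1.5, 2.9]
gripper_width: 0.3
```

>>> send_rows(
  moves=[
    [[0.5,0.1,0],[0,0,0]],
    [[0.5,0.1,0],[0,0,0]],
    [[0,0,0],[0,0,0]],
  ],
)

```text
time_s: 33.12
position: [535.8, 159.8, 61.4]
tool_rot: [-0.705, 0.705, 0.049, -0.051]
force: [-12.7, -4.9, 9.4]
gripper_width: 0.1
```

Force rose to about 13 N without motion, so the bar is home. Backing straight off, then up.

>>> send_rows(
  moves=[
    [[-3,-0.4,0],[0,0,0]],
    [[-8,-1.1,0],[0,0,0]],
    [[-12,-1.7,0],[0,0,0]],
    [[-12,-1.7,10],[0,0,0]],
    [[0,-10,25],[0,0,0]],
    [[0,-20,25],[0,0,0]],
    [[5,-25,25],[0,0,0]],
    [[10,-25,20],[0,0,0]],
    [[10,-15,0],[0,0,0]],
    [[0,0,0],[0,0,0]],
  ],
)

```text
time_s: 34.38
position: [526.8, 59.6, 165.4]
tool_rot: [0.705, -0.705, -0.049, 0.05]
force: [0.3, 0.1, 0.3]
gripper_width: 0.6
```

```bash
python3 - <<'E'
from h import *
status(); c=camera("wrist"); np.save("w14.npy",c,allow_pickle=True); save("w14",c["img"],1.3)
col(c,39,-84,104,4)
P=cloud(c);t=W2T(P); hsv=cv2.cvtColor(c["img"],cv2.COLOR_RGB2HSV)
for y in(-60,-40,-15,0,20,50,60,80):
    m=(abs(t[...,1]-y)<3)&(P[...,2]>8)&(P[...,2]<26)&(t[...,0]>10)&(t[...,0]<60); 
    f=(abs(t[...,1]-y)<3)&(P[...,2]>26)&(P[...,2]<31)&(t[...,0]>40)&(t[...,0]<75);
    o=(abs(t[...,1]-y)<3)&(abs(P[...,2]-27)<2)&(t[...,0]<25)&(t[...,0]>-60)
    if m.sum()>5: print(y,"tile x",np.percentile(t[m][:,0],[2,98]).round(1),"fence",np.percentile(t[f][:,0],[2,98]).round(1) if f.sum() else None,"bar",np.percentile(t[o][:,0],[2,98]).round(1) if o.sum() else None)
E
```

```text
t 34.38 TCP [526.8  59.6 165.4] jaw deg 8.1 axis [-0.001 -0.    -1.   ] F [0.3 0.1 0.3] w 0.6 q6 -0.10
-84 249.0 [80 78 76]; -80 5.0 [211 202 195]; -76 240.1 [89 86 83]; -72 243.3 [84 82 79]; -68 242.9 [86 83 81]; -64 241.9 [90 87 85]; -60 14.2 [82 56 46]; -56 14.7 [81 54 45]; -52 15.2 [81 55 44]; -48 16.2 [81 54 43]; -44 16.7 [82 53 44]; -40 17.3 [81 53 43]; -36 18.3 [82 53 42]; -32 19.2 [83 54 43]; -28 19.9 [82 54 42]; -24 20.6 [84 53 42]; -20 21.4 [82 53 42]; -16 22.0 [82 53 41]; -12 22.9 [82 52 41]; -8 23.4 [82 53 42]; -4 22.4 [82 54 43]; 0 16.2 [166 119  85]; 4 17.3 [169 121  87]; 8 18.1 [187 134  95]; 12 18.7 [187 135  96]; 16 19.6 [188 135  96]; 20 20.0 [188 135  97]; 24 20.8 [188 136  97]; 28 21.5 [188 135  97]; 32 22.6 [188 136  98]; 36 23.1 [188 136  98]; 40 23.8 [188 136  98]; 44 23.3 [190 147 112]; 48 17.1 [228 229 203]; 52 17.4 [228 228 203]; 56 18.3 [228 228 203]; 60 19.0 [228 228 203]; 64 19.7 [227 228 204]; 68 20.4 [227 227 204]; 72 20.7 [227 227 203]; 
-60 tile x [16.4 59.7] fence [60.1 66.8] bar [ 2.1 13. ]
-40 tile x [15.7 59.5] fence [59.4 67.1] bar [ 2.4 13. ]
-15 tile x [19.5 59.4] fence [59.3 67.3] bar [ 1.9 20.9]
0 tile x [21.  59.8] fence [59.5 67.5] bar [2.1 3.1]
20 tile x [19.3 59.7] fence [60.  67.6] bar [2.3 4.8]
50 tile x [15.8 59.7] fence [59.4 67.4] bar [ 1.6 12.9]
60 tile x [15.7 59.7] fence [59.5 67.6] bar [ 1.9 13.4]
```

View pics/w14.png

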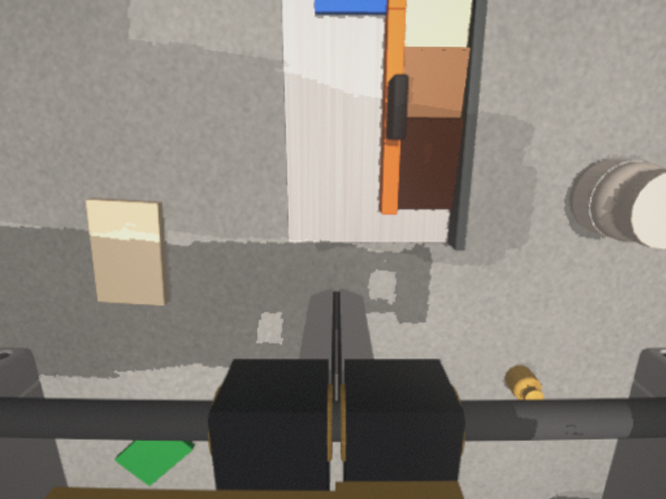

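```bash
python3 -c "
from h import *
close_job(); status()"
```

```text
the job is handed in; nothing more can be done
the job is handed in; nothing more can be done
```

The three tiles are laid in the tray like shingles, light, then middle brown, then dark. The orange bar is pushed home against them, and I handed the job in at about 34 s. No verdict is reported, so this rests on my own checks.

- **Choice of light tile:** I used the smaller ivory one and left the larger ivory and the green ones alone.
- **Setting down:** I lowered each tile already tilted until the wrist force showed about 2 to 6 N of contact, then released it.
- **Last wrist view:** Depth shows all three tiles sloping about 0.17–0.18 rad. Their centres are about 46–47 mm apart.
- **Long fence and bar:** The tiles show no visible gap to the long fence. The bar's inner face is about 46.5 mm from the fence, which is about 0.0635 m of travel. The push force rose to about 13 N with no further movement before I backed off.
- **Robot clear:** The gripper is clear of everything.

- **Disagreement:** The final fence reading put my tray x estimate about 2.4 mm off. It did not matter, because the flush check is relative to the fence.
- **Not re-checked:** The light tile's upper end was outside the last picture. Before the bar was pushed it was about 5–6 mm from the head fence, and the part still in view did not change. I did not measure the bystanders again, but the force readings gave no sign that the arm touched one.

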